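# Roll a sample jar up the reader's gutter and start the reading

### The job

Roll the taller of the two lying sample jars up its lane of the white gutter, gently and without lifting or gripping it, over the hump and home against the stop at the top, so that it stays there and cannot roll back. Once it lies still there, press the reader's start key right down and let it go. Leave the shorter jar at the bottom of its lane and everything else where it stands.

Things in the scene. Friction and masses are not known exactly. Their poses are not given: they have to be found in the camera images.
- gutter: White two-lane gutter of a label reader, fixed; place and yaw differ. Origin on the table under its middle; x level along the lanes, uphill; y across; z up. Lane middles at y = +43 and -43 mm; each lane is 80 mm wide between walls 6 mm thick, 12 mm above its floor. A jar let go below the crest rolls back to the lip; one with its axis past the crest rolls on to the stop and stays.
- lip (a point): Foot of the gutter's lane floors, between the lanes: gutter x = -120 mm, 14 mm above the table. Here a lip 6 mm thick (to x = -126 mm) rises 6 mm above the floor. From here the floor climbs at 8 degrees to the crest.
- crest (a point): Top of the hump in the lane floors, between the lanes: gutter x = 55 mm, 38.6 mm above the table. Past it the floor falls at 10 degrees to the stop.
- stop (a point): Top edge of the upright metal stop at the upper end, between the lanes: its face at gutter x = 105 mm, its top 60 mm above the table. The reader's grey housing stands behind it (x = 112 to 167 mm, 70 mm high).
- seat_left (a point): Where the centre of a jar is when it is home against the stop in the lane at y = +43 mm of the gutter (gutter x = 85 mm, 53.6 mm above the table).
- seat_right (a point): The same for the lane at y = -43 mm.
- tall_jar_center (a point): Centre of the taller jar, the one to roll: closed amber glass cylinder with a white lid of the same diameter and a paper label, 40 mm in diameter, 74 mm long, about 120 g, lying across its lane with its axis along the gutter's y. It starts at rest against the low lip, centre at gutter x = -108.5 mm and 35.8 mm above the table. Which lane it is in differs. This point stays on the axis as the jar rolls.
- tall_jar: The taller jar itself; origin at its centre, its y axis along the jar's axis towards the lid; x and z turn as it rolls.
- short_jar_center (a point): Centre of the shorter jar, same make and diameter (40 mm) but 50 mm long, lying in the other lane against the lip. It stays there.
- start_key (a joint): Travel of the reader's start key in m: 0 released, 0.006 right down; it springs back. It takes about 4 N to push it right down.
- start_key_top (a point): Middle of the top of the round start key (32 mm in diameter, moves straight down), which sits in a black collar on a separate grey box (90 by 70 by 30 mm) on the table.
- spare_jar: Bystander: jar like the taller one, standing upright (40 mm diameter, 74 mm tall) on the table beside the gutter. Origin under its base.
- beaker: Bystander: small clear beaker, 48 mm diameter, 50 mm tall, on the table on the other side of the gutter. Origin under its base.
- vial: Bystander: clear vial, 24 mm diameter, 45 mm tall, on the table by the key box. Origin under its base.
- amber_small: Bystander: amber bottle, 72 mm diameter, 160 mm tall. Origin under its base.
Mind the look-alikes: they are no part of the job. What is shaped like the tall_jar but blue or green is not meant.

How it is judged (in metres and radians):
On the way, in this order (a step that is already met when the one before it is completed fails the run):
1. the taller jar lies still against the stop, past the hump (x of tall_jar_center in the frame of gutter between 0.079 and 0.09 m and z of tall_jar_center in the frame of gutter between 0.048 and 0.059 m and angle between the y axis of tall_jar and the y axis of gutter, either way round below 0.15 rad and linear speed of tall_jar below 0.02 m/s), for 0.3 s.
2. the start key is pressed right down (value of joint start_key above 0.0045 m), for 0.05 s.
At the end, for the whole second after the job is handed in: The taller jar lies still in its lane (under 20 mm/s), its centre at gutter x 79 to 90 mm (home is 85) and 48 to 59 mm above the table, its axis within 0.15 rad of across the lane; the start key is released (under 2 mm); the shorter jar is within 10 mm of its start (all of step 1 and value of joint start_key below 0.002 m and distance of short_jar_center from where it was at the start of the episode below 0.01 m); the robot touches nothing.
It fails at once if the taller jar is lifted off the gutter (more than about 12 mm above its rolling path) (z of tall_jar_center in the frame of gutter above 0.071 m or (x of tall_jar_center in the frame of gutter below -0.055 m and z of tall_jar_center in the frame of gutter above 0.056 m) or (x of tall_jar_center in the frame of gutter below 0 m and z of tall_jar_center in the frame of gutter above 0.064 m)).
It fails at once if the taller jar is gripped or pushed hard (over 18 N from the fingers) (contact force between the fingers and tall_jar above 18 N).
It fails at once if the taller jar is flung (faster than 0.8 m/s) (linear speed of tall_jar above 0.8 m/s).
It fails at once if the start key is pressed before the jar is home (value of joint start_key above 0.003 m and not (x of tall_jar_center in the frame of gutter between 0.079 and 0.09 m and z of tall_jar_center in the frame of gutter between 0.048 and 0.059 m and angle between the y axis of tall_jar and the y axis of gutter, either way round below 0.15 rad)).
It fails at once if the shorter jar or a bystander is moved more than 20 mm (distance of any of spare_jar, beaker, vial, amber_small, short_jar_center from where it was at the start of the episode above 0.02 m).
It also fails if it takes over 48 s, if anything falls off the work surface, if the arm or the gripper's body presses on something with over 40 N, if the wrist force passes 120 N, or if a joint passes its speed limit or range.

### The arm

A 6-joint arm with a two-finger parallel gripper is mounted at the origin on the work surface. World frame = base frame: x ahead of the robot, y to its left, z up, the work surface at z = 0. Lengths are in mm, angles in rad, forces in N, time in s.
With the tool pointing down it reaches from about 325 to 875 mm from the base axis. Payload 4.4 kg.
Tool frame: the origin (TCP) lies at the very end of the fingers, on their centre line; the grasp point (between the pads) lies 19 mm behind it; z points along the fingers, y is the line along which they close (so a half turn about z gives the same grasp; the last joint's range is limited). The gripper opens to 85 mm and grips with 20 to 120 N. Pads are 22 mm wide; open, the fingers measure 114 mm over their backs; the gripper's body (76 mm by 85 mm) begins 54 mm behind the grasp point. The pads swing forward as they close: fully open they stand 13 mm farther back than shut.
Start: joints at [1.155, 0.207, 1.542, -0, 1.393, -0.15], TCP at [151.051, 554.807, 231.282] pointing down, gripper open.
Joint ranges: [-2.73, 2.73], [-0.86, 2.22], [0.23, 2.46], [-1.11, 4.25], [0.08, 2.63], [-2.82, 2.82]. Speed limits (rad/s): [2.79, 2.79, 3.14, 3.14, 3.14, 3.14].

### API

Orientations are given as a unit quaternion [x, y, z, w].
In Python, from workcell import robot gives the robot as it stands.
- The arm moves only by the tool drive_tool, never from a script. Its argument "steps" is a list of rows, each a list of 3 entries, a list of its own where there are three numbers: the shift along the tool's x, y, z in m, then the turn about the tool's z in rad, then the closure in counts, from 0 (fully open) to 255 (shut). A call has 1 to 20 rows; each row shifts and turns the commanded pose from where the row before left it, along the tool's axes as they then stand; what a row does not reach is not made up. A row lasts 1/10 s, in which the tool goes at most 50 mm and 8.59 degrees, less where a joint would pass 70% of its speed; a pose out of reach is approached as far as the arm can. A call is refused whole if a number of a shift passes 0.05 or a number of a turn 0.15, either way. A call with a gripper value outside its range is refused whole. The fingers move at their own pace and stop on an object; "force" is the grip in N (left out, the last holds). Time passes only in rows, so rows that do not move let the fingers close. It gives the time, the measured TCP pose, the force, the opening and the grip force at its end, in the units of the state.
- robot.get_state(): the state, without advancing time (a new reading comes with each control period).
- robot.get_image(name): name is "scene" or "top" or "wrist"; returns a dict with "img" (400x640x3 uint8, red, green, blue), "camera_matrix" (3x3 intrinsics, pixels), "distortion" ([k1, k2, p1, p2, k3] as OpenCV has them; the pictures are not rectified), "R" (3x3) and "t" (3): a world point X has camera coordinates R X + t; the wrist camera has in their place "mount" (4x4, takes a point from camera to tool coordinates, whose origin is the TCP and whose axes are the flange's). Camera axes: x right, y down, z forward; pixel columns grow to the right and rows downward; lengths in mm; the calibration is good to about 2 mm. A picture is of the moment at which its call begins: read the wrist's pose just before it. There is no depth.
- robot.hand_in(): hands the job in; it is judged then, once.
The state is a dict: "clock": time; "joint_positions": joint angles; "joint_velocities": joint speeds; "joint_torque": joint torques, N m; "tool_pos": TCP position; "eef_rot": TCP orientation; "force": force on the tool from outside, world axes, zero at the start; "wrist_torque": the same for the moment, N m; "opening": finger opening in mm; "grasp_force": force on a finger pad.
Only numpy, scipy, OpenCV 4.12 (cv2) and the standard library are available. Lean on these libraries where they do the work, as an engineer would, in place of code of your own. Each camera call takes 0.05 s, during which the arm holds its last target. There are 200 camera calls.

## Working session

There is one attempt and no reset: what is moved stays moved. The work goes in short steps, Python scripts to look and compute and a tool call to move; the robot and the scene stay as the last step left them, time stands still between calls to the robot, and variables do not carry over. Pictures are saved under pics/ and viewed, at most 10 in all, crops included, and the job is handed in when it is done.

Besides the shell and the picture viewer there is one more tool, called after ">>>" as name(argument=value, ...) on one line, values as JSON. drive_tool: Moves the arm, as the interface text tells. Its arguments: {"type":"object","properties":{"steps":{"type":"array"},"force":{"type":"number"}},"required":["steps"]}

```bash
mkdir -p pics
cat > h.py <<'E'
import numpy as np, cv2
from workcell import robot
def snap(n,f):
    im=robot.get_image(n); cv2.imwrite('pics/'+f+'.png',cv2.cvtColor(im['img'],cv2.COLOR_RGB2BGR))
    np.savez('pics/'+f+'.npz',**{k:np.array(v) for k,v in im.items()}); return im
def ray(im,uv):
    n=cv2.undistortPoints(np.array(uv,float).reshape(-1,1,2),np.array(im['camera_matrix']),np.array(im['distortion'])).reshape(-1,2)
    R=np.array(im['R']);t=np.array(im['t']).reshape(3)
    return -R.T@t, np.c_[n,np.ones(len(n))]@R
def plane(im,uv,z):
    c,d=ray(im,uv); return c+d*((z-c[2])/d[:,2])[:,None]
def proj(im,X):
    R=np.array(im['R'],float);t=np.array(im['t'],float)
    return cv2.projectPoints(np.array(X,float).reshape(-1,1,3),cv2.Rodrigues(R)[0],t,np.array(im['camera_matrix']),np.array(im['distortion']))[0].reshape(-1,2)
E
python3 - <<'E'
from h import *
snap('top','top1');snap('scene','scene1')
s=robot.get_state();print({k:s[k] for k in('clock','tool_pos','eef_rot','force','opening')})
E
```

```text
{'clock': 0.1, 'tool_pos': array([150.79012788, 554.17275784, 230.23087703]), 'eef_rot': array([ 1.32525121e-01,  9.91179104e-01, -9.95534452e-04, -2.90530308e-04]), 'force': array([-0.88610719, -1.10660583, -0.22830256]), 'opening': 85.60989692291211}
```

View pics/top1.png

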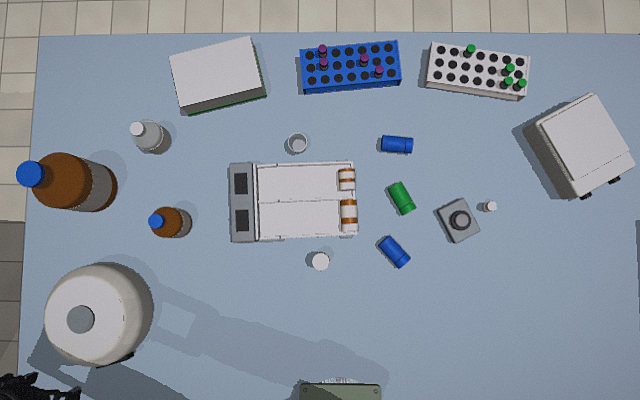

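View pics/scene1.png

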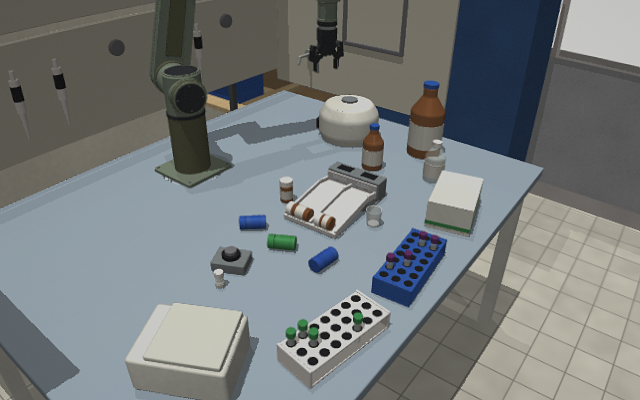

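The top view shows the gutter spanning about (230–357, 160–241), with the reader housing at the left and the lip at the right. Two amber jars lie at the lip: (348,215), which looks longer, and (347,180), which looks shorter. The key is at (460,219) with the vial at (489,206). The spare jar is at (320,261), the beaker at (297,143), and the blue and green cylinders are decoys. I'll confirm in an enlarged crop.

Run:
```python
from h import *
a=cv2.imread('pics/top1.png')[150:270,220:380]
cv2.imwrite('pics/crop1.png',cv2.resize(a,None,fx=5,fy=5,interpolation=cv2.INTER_CUBIC))
im=np.load('pics/top1.npz')
print(plane(im,[[348,215],[347,180],[460,219],[235,200]],36).round(1))
```

```text
[[ 494.6  -15.9   36. ]
 [ 578.   -13.2   36. ]
 [ 487.1 -280.    36. ]
 [ 528.2  254.4   36. ]]
```

View pics/crop1.png

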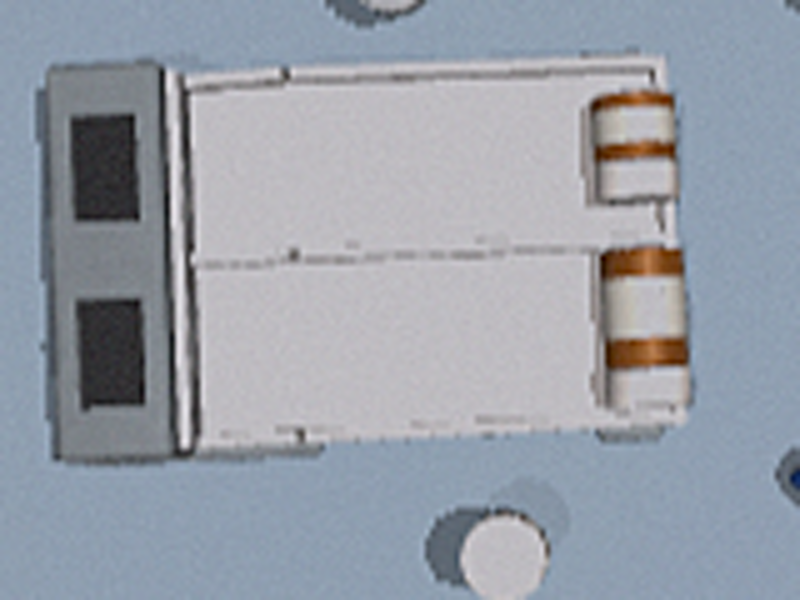

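Confirmed: the lower amber jar at crop (645,328) spans about 31 px (~75 mm), so it is the tall jar. The upper one at (635,147) spans about 21 px (~51 mm), so it is the short jar. Next I fit the gutter pose.

Run:
```python
from h import *
im=np.load('pics/top1.npz')
def P(c,z): return plane(im,(np.array(c,float)+.5)/5-.5+[220,150],z)
# gutter: +y toward robot (image down)
obs=np.vstack([P([[48,68],[55,460],[175,455],[165,65]],70),P([[687,424],[664,57]],26),P([[648,328]],36)])[:,:2]
mod=np.array([[167,-89],[167,89],[112,89],[112,-89],[-126,89],[-126,-89],[-108.5,43]],float)
mo,oo=mod.mean(0),obs.mean(0)
U,S,V=np.linalg.svd((mod-mo).T@(obs-oo)); R=V.T@np.diag([1,np.linalg.det(V.T@U.T)])@U.T
t=oo-R@mo; print('yaw',np.arctan2(R[1,0],R[0,0]),'t',t.round(1)); print((mod@R.T+t-obs).round(1))
np.savez('gut.npz',R=R,t=t)
for g in [[-108.5,43],[85,43],[-108.5,-43]]: print(g,(R@g+t).round(1))
# key: dark circle
k=cv2.imread('pics/top1.png'); 
print('key',plane(im,[[460,219]],36),'spare',plane(im,[[320,261]],74),'beaker',plane(im,[[297,142]],50))
a=k[185:255,425:505]; b=cv2.imread('pics/scene1.png')[230:295,195:265]
cv2.imwrite('pics/key.png',np.hstack([cv2.resize(a,(400,350),interpolation=2),cv2.resize(b,(390,350),interpolation=2)]))
c,d=ray(im,[[320,200]]);print('cam',c)
```

```text
yaw 1.6285538723117718 t [530.   92.6]
[[-2.7  1.1]
 [ 2.3 -0.8]
 [ 2.5 -0.1]
 [-1.2  1.4]
 [-0.7 -0.5]
 [ 0.6 -1.7]
 [-0.8  0.6]]
[-108.5, 43] [493.3 -18.2]
[85, 43] [482.1 175. ]
[-108.5, -43] [579.2 -13.2]
key [[ 487.11123434 -279.99353996   36.        ]] spare [[387.55846302  48.23320415  74.        ]] beaker [[666.76393511 106.48664438  50.        ]]
cam [ 438.94101248   15.92032028 1180.384437  ]
```

View pics/key.png

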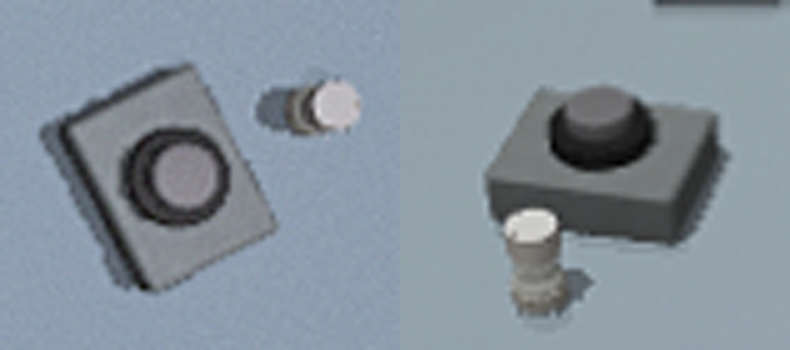

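The key crop shows the cap in the top view at crop (185,173), which is pixel (462,219.6). In the scene view it is at crop (202,108), which is pixel (231.3,250). I triangulate these and work out the tool offsets in the gutter frame.

Run:
```python
from h import *
im=np.load('pics/top1.npz');sc=np.load('pics/scene1.npz')
def tri(a,b):
    c1,d1=ray(im,[a]);c2,d2=ray(sc,[b]);d1,d2=d1[0],d2[0]
    s=np.linalg.lstsq(np.c_[d1,-d2],c2-c1,rcond=None)[0];p,q=c1+s[0]*d1,c2+s[1]*d2
    return (p+q)/2,np.linalg.norm(p-q)
K,e=tri((461.6,219.2),(231.0,249.7));print('key',K.round(1),e)
g=np.load('gut.npz');R,t=g['R'],g['t']
s=robot.get_state();print('tcp in gutter',(R.T@(s['tool_pos'][:2]-t)).round(1),s['tool_pos'].round(1))
for n,p in dict(key=K[:2],spare=[387.6,48.2],beaker=[666.8,106.5]).items(): print(n,(R.T@(np.array(p)-t)).round(1))
```

```text
key [ 485.6 -280.6   49.9] 1.4062357317620473
tcp in gutter [482.6 351.9] [150.8 554.2 230.2]
key [-370.1   65.9]
spare [-36.2 144.7]
beaker [   5.9 -137.4]
```

>>> drive_tool(steps=[[[0, 0, 0], 0.139, 150], [[0, 0, 0], 0.139, 150], [[0, 0, 0], 0.139, 150], [[0, 0, 0], 0.139, 150], [[0, 0, 0], 0.139, 150], [[0, 0, 0], 0.139, 150], [[0, 0, 0], 0.139, 150], [[0, 0, 0], 0.139, 150], [[0, 0, 0], 0.135, 150], [[0, 0, 0], 0, 150]])

```text
clock: 1.1
tool_pos: [150.9, 554.4, 230.6]
eef_rot: [0.686, 0.727, -0.001, 0.0]
force: [-0.1, -1.1, 1.1]
opening: 35.1
grasp_force: 0.0
```

>>> drive_tool(steps=[[[-0.032, 0.0155, 0], 0, 150], [[-0.032, 0.0155, 0], 0, 150], [[-0.032, 0.0155, 0], 0, 150], [[-0.032, 0.0155, 0], 0, 150], [[-0.032, 0.0155, 0], 0, 150], [[-0.032, 0.0155, 0], 0, 150], [[-0.032, 0.0155, 0], 0, 150], [[-0.032, 0.0155, 0], 0, 150], [[-0.032, 0.0155, 0], 0, 150], [[-0.032, 0.0155, 0], 0, 150], [[-0.032, 0.0155, 0], 0, 150], [[-0.032, 0.0155, 0], 0, 150], [[-0.032, 0.0155, 0], 0, 150], [[-0.032, 0.0155, 0], 0, 150], [[-0.032, 0.0155, 0], 0, 150], [[-0.032, 0.0155, 0], 0, 150], [[-0.032, 0.0155, 0], 0, 150], [[-0.032, 0.0155, 0], 0, 150], [[-0.032, 0.0155, 0], 0, 150], [[-0.032, 0.0155, 0], 0, 150]])

```text
clock: 3.1
tool_pos: [497.9, -67.5, 231.0]
eef_rot: [0.685, 0.728, -0.0, -0.0]
force: [0.6, 0.6, 0.9]
opening: 34.9
grasp_force: 0.0
```

Run:
```python
from h import *
g=np.load('gut.npz');R,t=g['R'],g['t']
s=robot.get_state();print('tcp in gutter',(R.T@(s['tool_pos'][:2]-t)).round(1),s['tool_pos'].round(1),s['joint_positions'].round(2))
```

```text
tcp in gutter [-158.    41.2] [497.9 -67.5 231. ] [-0.31  0.05  1.72  0.    1.37 -0.37]
```

>>> drive_tool(steps=[[[-0.004, -0.001, 0.03], 0, 150], [[-0.004, -0.001, 0.03], 0, 150], [[0, 0, 0.03], 0, 150], [[0, 0, 0.03], 0, 150], [[0, 0, 0.03], 0, 150], [[0, 0, 0.02], 0, 150], [[0, 0, 0.015], 0, 150], [[0, 0, 0.01], 0, 150], [[0, 0, 0.003], 0, 150], [[0, 0, 0], 0, 150], [[0, 0, 0], 0, 150]])

```text
clock: 4.2
tool_pos: [496.9, -74.5, 34.1]
eef_rot: [0.686, 0.728, 0.0, 0.001]
force: [-0.1, 0.5, 0.1]
opening: 35.3
grasp_force: 0.0
```

Run:
```python
from h import *
g=np.load('gut.npz');R,t=g['R'],g['t']
s=robot.get_state();print('tcp in gutter',(R.T@(s['tool_pos'][:2]-t)).round(1),s['tool_pos'].round(1))
snap('wrist','w1');snap('scene','s2')
a=cv2.imread('pics/w1.png');b=cv2.imread('pics/s2.png')[150:270,240:400]
cv2.imwrite('pics/c2.png',np.hstack([cv2.resize(a,(400,250)),cv2.resize(b,(333,250),interpolation=2)]))
```

```text
tcp in gutter [-165.    42.6] [496.9 -74.5  34.1]
```

View pics/c2.png

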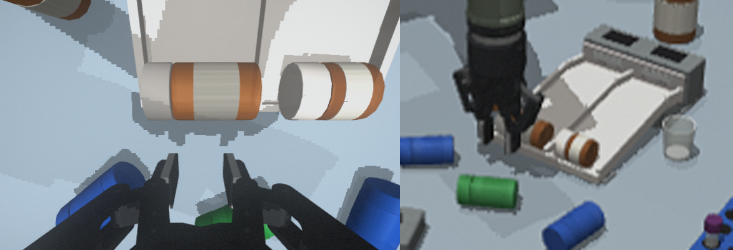

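The wrist view shows the two fingertips at (172,175) and (230,175), squarely behind the tall jar, which spans x 140–262. The short jar is clear to the right.

>>> drive_tool(steps=[[[0.005, 0, 0.003], 0, 150], [[0.005, 0, 0.001], 0, 150], [[0.005, 0, 0], 0, 150], [[0.005, 0, 0], 0, 150], [[0.005, 0, 0], 0, 150], [[0.005, 0, -0.0007], 0, 150], [[0.005, 0, -0.0007], 0, 150], [[0.008, 0, -0.0011], 0, 150], [[0.008, 0, -0.0011], 0, 150], [[0.008, 0, -0.0011], 0, 150], [[0.008, 0, -0.0011], 0, 150], [[0.008, 0, -0.0011], 0, 150]])

```text
clock: 5.5
tool_pos: [491.7, 1.4, 36.3]
eef_rot: [0.686, 0.727, -0.0, -0.0]
force: [-0.4, -2.0, 0.7]
opening: 35.1
grasp_force: 0.7
```

Run:
```python
from h import *
g=np.load('gut.npz');R,t=g['R'],g['t']
s=robot.get_state();print('tcp in gutter',(R.T@(s['tool_pos'][:2]-t)).round(1),s['tool_pos'].round(1))
snap('wrist','w2');snap('scene','s3')
a=cv2.imread('pics/w2.png');b=cv2.imread('pics/s3.png')[150:270,240:400]
cv2.imwrite('pics/c3.png',np.hstack([cv2.resize(a,(400,250)),cv2.resize(b,(333,250),interpolation=2)]))
```

```text
tcp in gutter [-88.9  43.5] [491.7   1.4  36.3]
```

View pics/c3.png

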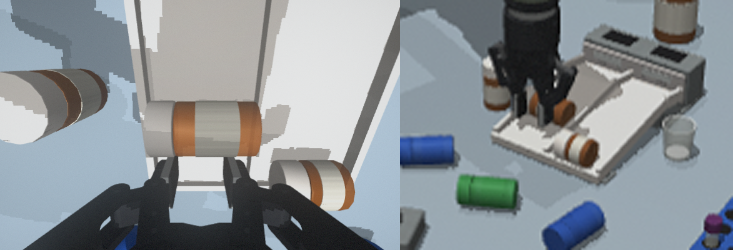

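The jar is rolling square in front of both fingers, at wrist view (203,128). I continue over the crest.

>>> drive_tool(steps=[[[0.008, 0, -0.0011], 0, 150], [[0.008, 0, -0.0011], 0, 150], [[0.008, 0, -0.0011], 0, 150], [[0.008, 0, -0.0011], 0, 150], [[0.008, 0, -0.0011], 0, 150], [[0.008, 0, -0.0011], 0, 150], [[0.008, 0, -0.0011], 0, 150], [[0.008, 0, -0.0011], 0, 150], [[0.008, 0, -0.0011], 0, 150], [[0.008, 0, -0.0011], 0, 150], [[0.008, 0, -0.0011], 0, 150], [[0.008, 0, -0.0011], 0, 150], [[0.006, 0, -0.0008], 0, 150], [[0.006, 0, -0.0008], 0, 150], [[0.006, 0, 0], 0, 150], [[0.005, 0, 0], 0, 150], [[0, 0, 0], 0, 150], [[0, 0, 0], 0, 150], [[0, 0, 0], 0, 150], [[0, 0, 0], 0, 150]])

```text
clock: 7.6
tool_pos: [484.8, 119.2, 50.9]
eef_rot: [0.686, 0.727, -0.0, -0.0]
force: [0.1, 1.0, 0.0]
opening: 35.3
grasp_force: 0.0
```

Run:
```python
from h import *
g=np.load('gut.npz');R,t=g['R'],g['t']
s=robot.get_state();print('tcp in gutter',(R.T@(s['tool_pos'][:2]-t)).round(1),s['tool_pos'].round(1))
snap('wrist','w3');snap('scene','s4')
a=cv2.imread('pics/w3.png');b=cv2.imread('pics/s4.png')[150:270,240:400]
cv2.imwrite('pics/c4.png',np.hstack([cv2.resize(a,(400,250)),cv2.resize(b,(333,250),interpolation=2)]))
```

```text
tcp in gutter [29.2 43.5] [484.8 119.2  50.9]
```

View pics/c4.png

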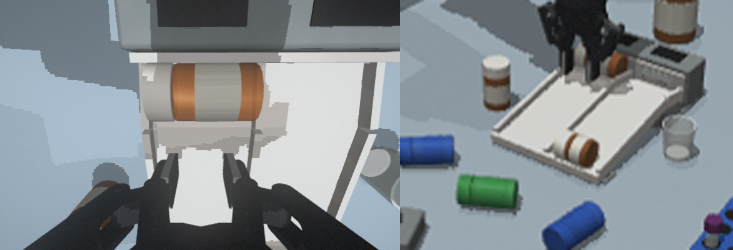

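The jar now lies square against the stop, at wrist view (203,92), well clear of the fingertips at row 155. I back off, rise and go to the key.

>>> drive_tool(steps=[[[-0.01, 0, 0], 0, 150], [[-0.01, 0, -0.01], 0, 150], [[-0.01, 0, -0.03], 0, 150], [[-0.01, 0, -0.03], 0, 255], [[-0.02, 0, -0.03], 0, 255], [[-0.025, -0.002, 0], 0, 255], [[-0.025, -0.002, 0], 0, 255], [[-0.025, -0.002, 0], 0, 255], [[-0.025, -0.002, 0], 0, 255], [[-0.025, -0.002, 0], 0, 255], [[-0.025, -0.002, 0], 0, 255], [[-0.025, -0.002, 0], 0, 255], [[-0.025, -0.002, 0], 0, 255], [[-0.025, -0.002, 0], 0, 255], [[-0.025, -0.002, 0], 0, 255], [[-0.025, -0.002, 0], 0, 255], [[-0.025, 0, 0], 0, 255], [[-0.025, 0, 0], 0, 255], [[-0.015, 0, 0], 0, 255], [[0, 0, 0], 0, 255]])

```text
clock: 9.7
tool_pos: [485.9, -283.6, 151.6]
eef_rot: [0.687, 0.726, -0.0, 0.001]
force: [-0.7, 0.0, -0.3]
opening: 0.0
grasp_force: 0.0
```

Run:
```python
from h import *
from scipy.spatial.transform import Rotation as Ro
s=robot.get_state();w=robot.get_image('wrist')
M=np.array(w['mount']);Rt=Ro.from_quat(s['eef_rot']).as_matrix()
Rc=Rt@M[:3,:3];tc=Rt@M[:3,3]+s['tool_pos']
w['R']=Rc.T;w['t']=-Rc.T@tc
uv=proj(w,[[485.6,-280.6,50]])[0];print(uv,s['tool_pos'].round(1),s['opening'])
a=cv2.cvtColor(w['img'],cv2.COLOR_RGB2BGR);cv2.circle(a,tuple(int(v) for v in uv.round()),3,(0,0,255),-1)
top=snap('top','top2');b=cv2.cvtColor(top['img'],cv2.COLOR_RGB2BGR)[150:270,220:380]
cv2.imwrite('pics/c5.png',np.hstack([cv2.resize(a,(480,300)),cv2.resize(b,(320,300))]))
```

```text
[321.39500434 196.33332354] [ 485.9 -283.6  151.6] 0.007694869024581243
```

View pics/c5.png

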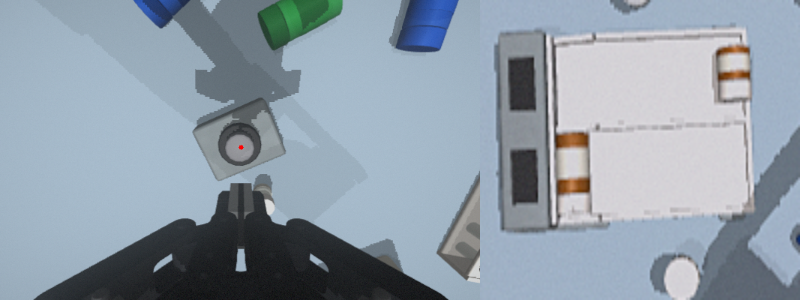

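The projected key point lies on the cap at (241,147). The top view shows the tall jar home at the stop and the short jar still at the lip. Descending now.

>>> drive_tool(steps=[[[0.003, 0, 0.02], 0, 255], [[0, 0, 0.025], 0, 255], [[0, 0, 0.025], 0, 255], [[0, 0, 0.015], 0, 255], [[0, 0, 0.007], 0, 255], [[0, 0, 0.002], 0, 255], [[0, 0, 0.002], 0, 255], [[0, 0, 0.002], 0, 255], [[0, 0, 0], 0, 255], [[0, 0, 0], 0, 255]])

```text
clock: 10.8
tool_pos: [486.3, -278.5, 53.6]
eef_rot: [0.686, 0.727, 0.0, 0.001]
force: [-0.8, -0.2, -0.2]
opening: 0.0
grasp_force: 0.0
```

>>> drive_tool(steps=[[[-0.002, 0, 0.002], 0, 255], [[0, 0, 0.002], 0, 255], [[0, 0, 0.002], 0, 255], [[0, 0, 0], 0, 255]])

```text
clock: 11.2
tool_pos: [486.5, -280.7, 47.3]
eef_rot: [0.686, 0.727, -0.0, 0.001]
force: [-0.3, -0.7, 3.1]
opening: -0.4
grasp_force: 1.6
```

>>> drive_tool(steps=[[[0, 0, 0.001], 0, 255], [[0, 0, 0.001], 0, 255], [[0, 0, 0], 0, 255]])

```text
clock: 11.5
tool_pos: [486.5, -280.7, 46.0]
eef_rot: [0.686, 0.727, -0.0, 0.001]
force: [-0.7, -0.0, 6.8]
opening: -0.2
grasp_force: 3.8
```

>>> drive_tool(steps=[[[0, 0, 0.001], 0, 255], [[0, 0, 0.001], 0, 255], [[0, 0, 0], 0, 255]])

```text
clock: 11.8
tool_pos: [486.6, -280.7, 45.8]
eef_rot: [0.686, 0.727, -0.0, 0.0]
force: [-4.4, 2.4, 17.6]
opening: -0.1
grasp_force: 9.0
```

The key is firm at z 45.8. I release slowly to see where contact ends, which gives the travel.

>>> drive_tool(steps=[[[0, 0, -0.004], 0, 255], [[0, 0, 0], 0, 255], [[0, 0, 0], 0, 255]])

```text
clock: 12.1
tool_pos: [486.5, -280.7, 47.2]
eef_rot: [0.686, 0.727, 0.0, 0.001]
force: [0.3, -0.9, 3.5]
opening: 0.2
grasp_force: 1.6
```

>>> drive_tool(steps=[[[0, 0, -0.0015], 0, 255], [[0, 0, 0], 0, 255], [[0, 0, 0], 0, 255]])

```text
clock: 12.4
tool_pos: [486.2, -280.3, 48.4]
eef_rot: [0.686, 0.727, 0.0, 0.0]
force: [1.2, -0.6, 2.7]
opening: 0.2
grasp_force: 1.4
```

>>> drive_tool(steps=[[[0, 0, -0.0015], 0, 255], [[0, 0, 0], 0, 255], [[0, 0, 0], 0, 255]])

```text
clock: 12.7
tool_pos: [485.8, -280.0, 49.8]
eef_rot: [0.686, 0.727, 0.0, -0.0]
force: [0.4, -0.8, 2.3]
opening: 0.3
grasp_force: 1.0
```

>>> drive_tool(steps=[[[0, 0, -0.0015], 0, 255], [[0, 0, 0], 0, 255], [[0, 0, 0], 0, 255]])

```text
clock: 13.0
tool_pos: [485.6, -279.8, 51.2]
eef_rot: [0.686, 0.727, -0.0, -0.001]
force: [1.5, 0.1, 1.5]
opening: -0.3
grasp_force: 0.7
```

>>> drive_tool(steps=[[[0, 0, -0.0015], 0, 255], [[0, 0, 0], 0, 255], [[0, 0, 0], 0, 255]])

```text
clock: 13.3
tool_pos: [485.5, -279.8, 52.6]
eef_rot: [0.686, 0.727, -0.0, -0.001]
force: [-0.7, -1.3, 0.2]
opening: 0.1
grasp_force: 0.0
```

Contact ended between z 51.2 and 52.6, so the key travelled about 6 mm, a full press. I retreat and check.

>>> drive_tool(steps=[[[0, 0, -0.01], 0, 255], [[0, 0, -0.03], 0, 255], [[0, 0, -0.03], 0, 255], [[0, 0, -0.03], 0, 255], [[0, 0, 0], 0, 255], [[0, 0, 0], 0, 255]])

```text
clock: 13.9
tool_pos: [486.5, -280.6, 154.4]
eef_rot: [0.686, 0.727, 0.0, 0.001]
force: [-0.3, 0.5, -1.1]
opening: -0.4
grasp_force: 0.0
```

Run:
```python
from h import *
snap('top','top3')
a=cv2.imread('pics/top2.png')[130:280,220:380];b=cv2.imread('pics/top3.png')[130:280,220:380]
print('changed px in lanes',(cv2.absdiff(a,b).max(2)[30:110,30:140]>60).sum())
print(robot.hand_in())
```

```text
changed px in lanes 5
the job is handed in; nothing more can be done
None
```

I rolled the tall jar over the hump to rest against the stop, pressed the start key fully down and released it, left the short jar at the lip, and handed the job in at about 14 s; hand-in returned no verdict.

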